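Register a heat sink against the stops under a bench microscope

TASK

Pick the finned aluminium heat sink up off the bench and set it on the black stage plate, fins up, then push it fully home so that one long side is flush against the brass back rail and one end touches the brass side stop, square under the microscope. The microscope and its crossbar hang low over that corner, so tilt the tool to reach in under them and do not knock them; leave the bottle, the tin and the multimeter where they are.

Things in the scene. Friction and masses are not known exactly. Their poses are not given: they have to be found in the camera images.
- heatsink: Aluminium heat sink with fins along its length, about 0.32 kg: 140 mm long (its y axis), 50 mm wide (its x axis), 32 mm high; origin at the centre of its underside, z up. May be used either end round. Starts loose on the bench to the right (-y) of the stage.
- stage: Fixed stage. x points away from the robot to the back rail, y to the side stop (left seen from the robot), z up; origin at bench level under the plate. Black plate 12 mm thick, x -165..+85, y -120..+95 mm. Brass back rail along y, face at x +60, spans y -108..+82. Brass side stop along x, face at y +70, spans x -133..+72. Both 12 mm thick, 16 mm high above the plate.
- microscope: Hangs over the plate; same frame as stage. Crossbar, 16 mm diameter, along y at x +30, axis 168 mm above the bench, y -110..+145 mm. Black barrel, 40 mm diameter, upright at x +42, y 0, 140 to 237 mm above the bench. A vertical gripper cannot reach the registered part.
- seat (a point): On the plate's top face (stage x +35, y 0, z +12 mm): where the origin of the heat sink lies when it is fully home, its x axis parallel to the stage's x axis (either way round).
- corner (a point): Where the faces of back rail and side stop meet, on the plate's top face (stage x +60, y +70, z +12 mm). Beyond the side stop, at stage x +30, y +128 mm, stands the microscope's post: 18 mm diameter, 280 mm high, foot 100 x 62 x 14 mm, with a 95 mm wide display on top (up to 335 mm).
- bottle: Bystander: clear bottle with white cap, 64 mm diameter, 170 mm high, upright; origin at the centre of its underside.
- tin: Bystander: flat round soldering-tip cleaner tin with brass top, 60 mm diameter, 24 mm high; origin at the centre of its underside.
- meter: Bystander: orange and black multimeter lying on its back, 180 mm (x) by 85 mm (y), 39 mm high; origin at the centre of its underside.
Not all that is in view belongs to the job. Of the things that look like the heatsink, the middle-sized one is meant.

How it is judged:
By the outcome, as a careful person would: the job done as asked, in the order asked, and still so for the second after the job is handed in, with the robot touching nothing.
It also fails if it takes over 69 s, if anything falls off the work surface, if the arm or the gripper's body presses on something with over 40 N, if the wrist force passes 120 N, or if a joint passes its speed limit or range.

ROBOT

A 6-joint arm with a two-finger parallel gripper is mounted at the origin on the work surface. World frame = base frame: x ahead of the robot, y to its left, z up, the work surface at z = 0. Lengths are in m, angles in rad, forces in N, time in s.
With the tool pointing down it reaches from about 0.35 to 0.875 m from the base axis. Payload 4.2 kg.
Tool frame: the origin (TCP) lies at the very end of the fingers, on their centre line; the grasp point (between the pads) lies ctrl.grasp_offset behind it (ctrl.grasp_offset is the distance from the TCP to the grasp point, in m); z points along the fingers, y is the line along which they close (so a half turn about z gives the same grasp; the last joint's range is limited). The gripper opens to 85 mm and grips with 20 to 120 N. Pads are 22 mm wide; open, the fingers measure 114 mm over their backs; the gripper's body (76 mm by 85 mm) begins 54 mm behind the grasp point. The pads swing forward as they close: fully open they stand 13 mm farther back than shut.
Start: joints at [-0.915, 0.385, 0.008, 0, -1.194, -0.259], TCP at [0.242, -0.576, 0.231] pointing down, gripper open.
Joint ranges: [-3.14, 3.14], [-1.21, 2.06], [-1.07, 1.41], [-3.16, 2.05], [-2.99, -0.16], [-3.1, 3.1]. Speed limits (rad/s): [2.79, 2.79, 3.14, 3.14, 3.14, 3.14].

INTERFACE

Orientations are given as a rotation vector (axis times angle).
In Python, from bench import ctrl gives the robot as it stands. The module is installed in compiled form; this text tells all that it offers. Calls block until the motion is done:
- ctrl.move_pose(position, orientation): joint-space move of the TCP to a pose.
- ctrl.move_l(position, feed=0.15, frame=None, contact_N=None): straight line of the TCP; frame=None keeps the orientation; feed is the mean speed in m/s. With contact_N (N) it stops when the force on the tool has changed by that much, and returns True; else False.
- ctrl.set_joints(angles): joint-space move.
- ctrl.command_gripper(opening): finger opening in m; the grip force is fixed at half the most; returns when the fingers have stopped.
- ctrl.sleep(seconds).
- ctrl.ik(position, orientation): joint angles nearest the present ones, or None.
- ctrl.get_image(name): name is "side" or "top"; returns a dict with "image" (400x640x3 uint8, red, green, blue), "depth" (400x640 float32, m along the optical axis (not along the pixel's ray), 0 where there is no reading), "K" (3x3 intrinsics, pixels), "distortion" ([k1, k2, p1, p2, k3] as OpenCV has them; the pictures are not rectified), "world_from_camera" (4x4, takes a point from camera to world coordinates). Camera axes: x right, y down, z forward; pixel columns grow to the right and rows downward; lengths in m; the calibration is good to about 2 mm. A picture is of the moment at which its call begins.
A pose or a line that the arm cannot do raises ctrl.IKError and nothing moves.
- ctrl.job_done(): hands the job in; it is judged then, once.
Trained networks look in the newest picture that a camera, given by its name, has taken for a name from the list of things; names that differ only in an ending like _2 or _b are one class to them, and where a whole thing is asked for, a point or a joint stands for the part that bears it (a point fixed in the world has none). Each returns a list of dicts, best first, with "p" (0 to 1); they miss things now and then, are a little off and sometimes report something else, mostly with a low value. They report only what shows in the picture. A call takes as long as a camera call. They do not tell look-alikes from the thing itself.
- ctrl.recognise(target, camera): "rect" ([left, top, right, bottom] in pixels, round what is visible of it).
- ctrl.pinpoint(target, camera): "centre" ([column, row] in pixels: a listed point, or the origin of a listed thing).
Readings, each from a call of its own:
- ctrl.get_time(): time.
- ctrl.get_joint_pos(): joint angles.
- ctrl.get_dq(): joint speeds.
- ctrl.get_joint_efforts(): joint torques, N m.
- ctrl.get_ee_pos(): TCP position.
- ctrl.get_eef_rot(): TCP orientation.
- ctrl.get_ft_force(): force on the tool from outside, world axes, zero at the start.
- ctrl.get_ft_torque(): the same for the moment, N m.
- ctrl.get_opening(): finger opening in m.
- ctrl.get_grasp_force(): force on a finger pad.
Only numpy, scipy, OpenCV 4.12 (cv2) and the standard library are available. Lean on these libraries where they do the work, as an engineer would, in place of code of your own. Each camera call takes 0.05 s, during which the arm holds its last target. There are 200 camera calls.

## Working session

There is one attempt and no reset: what is moved stays moved. The work goes in short steps, each a Python script; the robot and the scene stay as the last script left them, time stands still between calls to the robot, and variables do not carry over. Pictures are saved under pics/ and viewed, at most 10 in all, crops included, and the job is handed in when it is done.

```bash
mkdir -p pics; cat > h.py <<'E'
import numpy as np, cv2
from bench import ctrl
def cloud(g):
    K=g["K"];d=g["depth"];h,w=d.shape
    u,v=np.meshgrid(np.arange(w),np.arange(h))
    p=cv2.undistortPoints(np.stack([u,v],-1).reshape(-1,1,2).astype(np.float64),np.array(K),np.array(g["distortion"])).reshape(h,w,2)
    P=np.dstack([p*d[...,None],d]); T=np.array(g["world_from_camera"])
    P=P@T[:3,:3].T+T[:3,3]; P[d<=0]=np.nan
    return P
def ray(g,px):
    p=cv2.undistortPoints(np.array([[px]],float),np.array(g["K"]),np.array(g["distortion"])).ravel()
    T=np.array(g["world_from_camera"]); return T[:3,3],T[:3,:3]@np.r_[p,1]
def onz(g,px,z):
    o,d=ray(g,px); return o+d*(z-o[2])/d[2]
E
python3 - <<'E'
from h import *
import pickle
for n in("top","side"):
    g=ctrl.get_image(n); pickle.dump(g,open(n+".pkl","wb")); cv2.imwrite(f"pics/{n}0.png",g["image"][...,::-1])
    print(n,np.round(g["world_from_camera"],3).tolist())
    for t in("heatsink","stage","microscope","bottle","tin","meter"):
        print(t,[(np.round(r["rect"]).tolist(),round(r["p"],2)) for r in ctrl.recognise(t,n)][:5])
    for t,z in(("heatsink",0),("seat",.012),("corner",.012),("stage",0)):
        print(t,[(np.round(r["centre"],1).tolist(),round(r["p"],2),np.round(onz(g,r["centre"],z),3).tolist()) for r in ctrl.pinpoint(t,n)][:5])
print(ctrl.grasp_offset,ctrl.get_time(),ctrl.get_eef_rot(),ctrl.get_opening())
E
```

```text
top [[0.002, -0.994, 0.106, 0.43], [-1.0, 0.001, 0.023, -0.026], [-0.023, -0.106, -0.994, 1.342], [0.0, 0.0, 0.0, 1.0]]
heatsink [([407.0, 236.0, 432.0, 274.0], 0.89), ([412.0, 203.0, 453.0, 220.0], 0.69), ([459.0, 132.0, 503.0, 198.0], 0.56)]
stage [([207.0, 141.0, 333.0, 232.0], 0.66), ([154.0, 167.0, 193.0, 230.0], 0.27)]
microscope [([204.0, 141.0, 318.0, 173.0], 0.71)]
bottle [([397.0, 123.0, 423.0, 150.0], 0.61), ([206.0, 220.0, 228.0, 240.0], 0.31)]
tin [([208.0, 216.0, 230.0, 237.0], 0.68), ([204.0, 139.0, 330.0, 229.0], 0.34)]
meter [([157.0, 168.0, 194.0, 231.0], 0.87)]
heatsink [([476.7, 167.8], 0.71, [0.666, -0.504, 0.0]), ([432.2, 212.7], 0.57, [0.521, -0.358, 0.0]), ([414.4, 252.9], 0.55, [0.394, -0.298, 0.0])]
seat [([286.3, 167.2], 0.8, [0.667, 0.108, 0.012])]
corner [([262.2, 161.2], 0.77, [0.687, 0.187, 0.012])]
stage [([290.0, 178.6], 0.84, [0.632, 0.097, 0.0]), ([214.1, 228.1], 0.67, [0.472, 0.34, 0.0])]
side [[-0.955, -0.215, 0.203, 0.339], [-0.295, 0.705, -0.645, 0.806], [-0.005, -0.676, -0.737, 1.004], [0.0, 0.0, 0.0, 1.0]]
heatsink [([318.0, 106.0, 369.0, 129.0], 0.76), ([386.0, 158.0, 419.0, 168.0], 0.74), ([356.0, 133.0, 376.0, 168.0], 0.7), ([316.0, 312.0, 338.0, 331.0], 0.65), ([254.0, 172.0, 354.0, 287.0], 0.43)]
stage [([254.0, 172.0, 358.0, 286.0], 0.72), ([233.0, 338.0, 314.0, 382.0], 0.58)]
microscope [([254.0, 171.0, 292.0, 249.0], 0.66)]
bottle [([293.0, 110.0, 311.0, 162.0], 0.6)]
tin [([316.0, 312.0, 340.0, 331.0], 0.87)]
meter [([234.0, 340.0, 315.0, 379.0], 0.95)]
heatsink [([326.8, 321.8], 0.71, [0.474, 0.328, 0.0]), ([400.2, 165.9], 0.62, [0.396, -0.31, 0.0]), ([366.0, 150.8], 0.59, [0.529, -0.354, 0.0])]
seat [([282.9, 235.7], 0.96, [0.677, 0.107, 0.012])]
corner [([268.6, 253.0], 0.92, [0.694, 0.178, 0.012])]
stage [([297.1, 240.4], 0.7, [0.634, 0.103, 0.0])]
0.0187 1.1 [ 6.19170581e-01 -3.07996928e+00 -3.23651967e-05] 0.08561000091790275
```

View pics/top0.png

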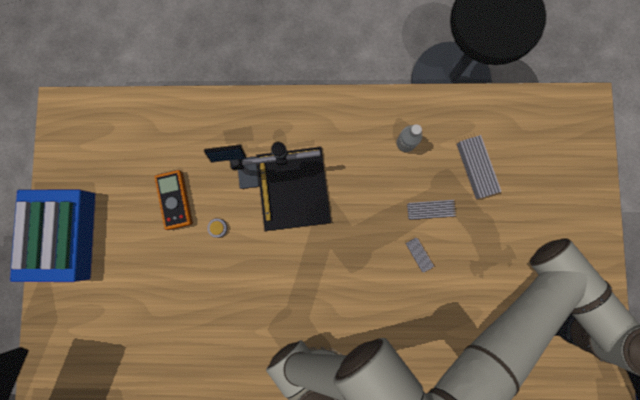

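View pics/side0.png

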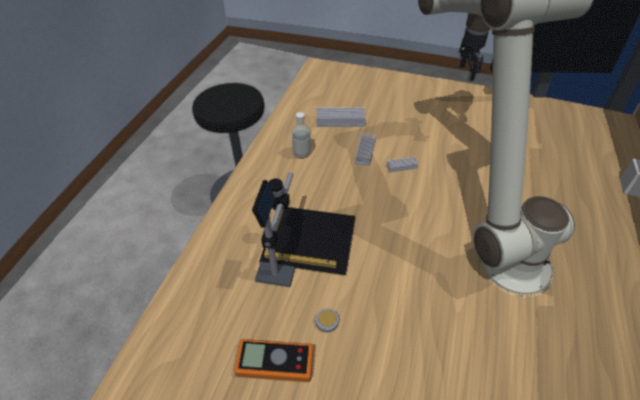

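The top image shows three heat sinks. The middle-sized one is at about (432,210), lying along world y. The stage is at (290,185), with the microscope over its far edge, the post at upper left and the tin at (218,228). Next I fit exact poses from the depth.

```bash
python3 - <<'E'
from h import *
import pickle
for n in("top","side"):
    g=pickle.load(open(n+".pkl","rb")); P=cloud(g).reshape(-1,3)
    def box(x0,x1,y0,y1,z0,z1):
        return P[(P[:,0]>x0)&(P[:,0]<x1)&(P[:,1]>y0)&(P[:,1]<y1)&(P[:,2]>z0)&(P[:,2]<z1)]
    for nm,q in(("hs",box(.46,.58,-.46,-.26,.012,.06)),("plate",box(.42,.8,-.06,.2,.006,.02)),("bench",box(.5,.6,-.2,-.1,-.05,.05)),("bar",box(.55,.75,-.02,.08,.15,.2))):
        if len(q)<5: print(n,nm,len(q)); continue
        r=cv2.minAreaRect((q[:,:2]*1000).astype(np.float32)); print(n,nm,len(q),np.round(r[0],1),np.round(r[1],1),round(r[2],1),np.round(np.percentile(q[:,2],[5,50,95])*1000,1))
    q=box(.46,.58,-.46,-.26,.012,.06)[:,:2]; c=q-q.mean(0); w=np.linalg.svd(c,full_matrices=False)[2][0]; print("hs axis deg",np.degrees(np.arctan2(w[1],w[0])))
    q=box(.48,.72,.145,.2,.021,.035); q=q[:,:2]
    if len(q)>5:
        c=q-q.mean(0); w=np.linalg.svd(c,full_matrices=False)[2][0]; print("sidestop",len(q),q.mean(0),np.degrees(np.arctan2(w[1],w[0])),(c@w).min(),(c@w).max())
    q=box(.6,.76,-.03,.15,.14,.18); 
    if len(q)>5:
        c=q[:,:2]-q[:,:2].mean(0); w=np.linalg.svd(c,full_matrices=False)[2][0]; print("bar",len(q),q.mean(0),np.degrees(np.arctan2(w[1],w[0])))
# zoomed crop
g=pickle.load(open("top.pkl","rb"));im=g["image"][130:280,190:520,::-1]
cv2.imwrite("pics/c1.png",cv2.resize(im,None,fx=2.4,fy=2.4,interpolation=cv2.INTER_CUBIC))
E
```

```text
top hs 523 [ 531.4 -350.1] [ 50.5 142.5] 4.2 [13.3 31.7 36.7]
top plate 4551 [609.5  70.9] [257.8 376.5] 89.9 [ 7.9 13.  17.5]
top bench 956 [ 550.3 -149.7] [99.3 99.4] 89.8 [-3.4  1.1  5.4]
top bar 166 [675.8  38.6] [16.8 82.4] 7.2 [169.4 175.2 179.9]
hs axis deg 93.58474486627608
sidestop 244 [0.59059373 0.17246726] -174.372632012488 -0.11133967421218176 0.1095687882791256
bar 252 [0.67009202 0.06743526 0.1743448 ] 98.72307106641935
side hs 305 [ 531.4 -346.1] [ 50.7 149.6] 3.7 [13.1 29.2 34.1]
side plate 4047 [634.8  91.6] [319.2 222.4] 6.9 [ 7.7 10.9 14.5]
side bench 649 [ 550.1 -150. ] [99.8 99.2] 89.9 [-4.6 -1.1  2.5]
side bar 112 [676.6  39.6] [15.3 81. ] 8.1 [167.9 173.8 176.8]
hs axis deg 94.68022888152416
sidestop 307 [0.59157988 0.17678091] -173.45371865197967 -0.10987922120396874 0.09472996745496633
bar 245 [0.66911786 0.08657369 0.17102841] 96.81196673956539
```

View pics/c1.png

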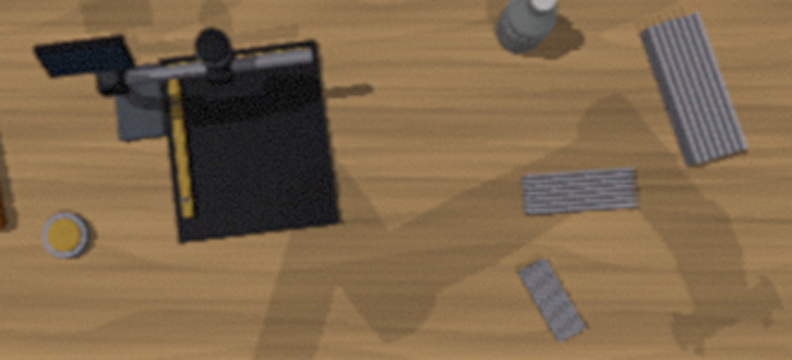

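The crop confirms it: the target lies at about 4° yaw, the stage is turned about 6.5°, and the brass side stop is at crop (180,150). I'll pick with a vertical tool, place on the front of the plate, then push home with the tool tilted. First I do the stage fit and the grasp.

```bash
cat >> h.py <<'E'
from scipy.spatial.transform import Rotation as R
def rv(yaw,pitch=0.,half=False):
    """tool y along (cos yaw,sin yaw,0) when pitch=0, tool z down; pitch leans the hand back toward -x of the yaw frame, so z points forward-down"""
    b=R.from_euler('z',yaw)*R.from_euler('y',-pitch)*R.from_matrix(np.array([[0,1,0],[1,0,0],[0,0,-1.]]))
    if half: b=b*R.from_euler('z',np.pi)
    return b.as_rotvec()
E
python3 - <<'E'
from h import *
import pickle
g=pickle.load(open("top.pkl","rb"))
pts=[onz(g,p,.012)[:2] for p in((265,230.8),(331.7,221.7),(321.3,146.7))]
m=[(-.165,.095),(-.165,-.12),(.085,-.12)]
src=np.array(m+[(.035,0),(.06,.07),(.035,0),(.06,.07)]);dst=np.array([*pts,(.667,.108),(.687,.187),(.677,.107),(.694,.178)])
a=src-src.mean(0);b=dst-dst.mean(0)
th=np.arctan2((a[:,0]*b[:,1]-a[:,1]*b[:,0]).sum(),(a*b).sum());Rm=np.array([[np.cos(th),-np.sin(th)],[np.sin(th),np.cos(th)]])
t=dst.mean(0)-Rm@src.mean(0);print("stage",t,np.degrees(th),(src@Rm.T+t-dst).round(4).tolist())
# plate edge from green mask: dark pixels in rectified ground plane at z=.012
im=g["image"].astype(int); P=np.array([[onz(g,(u,v),.012)[:2] for u in range(255,340)] for v in range(135,240)])
dk=(im[135:240,255:340].max(2)<60); 
loc=(P-t)@Rm
for lo,hi,ax in((-.08,.07,0),(-.12,.05,1)):
    o=loc[...,1-ax]; e=[]
    for c in np.arange(lo,hi,.006):
        s=dk&(abs(o-c)<.003); 
        if s.any(): e.append((c,loc[...,ax][s].min()))
    e=np.array(e); k=np.polyfit(*e.T,1); r=e[:,1]-np.polyval(k,e[:,0]); e=e[abs(r)<.004];k=np.polyfit(*e.T,1); print("edge",ax,"slope deg",np.degrees(np.arctan(k[0])),"at0",k[1])
yaw=np.radians(4.)
print("half",[ctrl.ik([.531,-.348,.12],rv(yaw,0,h)) for h in(0,1)])
from numpy import round as r_
for h in (0,1):
    for p in (30,45): print(p,h,ctrl.ik([.62,.1,.03],rv(th,np.radians(p),h)))
for h in (0,1):print(ctrl.ik([.57,.08,.03],rv(th,0,h)))
E
```

```text
stage [0.63821281 0.10348416] 7.514085612176793 [[-0.0006, 0.0021], [-0.0015, 0.0005], [0.0042, -0.0001], [0.0059, 0.0001], [0.0015, -0.0063], [-0.0041, 0.0011], [-0.0055, 0.0027]]
edge 0 slope deg 0.49352823636683707 at0 -0.16258914323320253
edge 1 slope deg 0.18810070288199185 at0 -0.11648650221752888
half [array([-3.25699061e-01,  4.93857319e-01, -1.12286844e-01, -4.44089210e-16,
       -9.64652164e-01, -2.74608042e+00]), array([-0.32569906,  0.49385732, -0.11228684,  0.        , -0.96465216,
        0.39551223])]
30 0 None
45 0 [-0.13427789  0.50490202 -0.54743461 -2.4881732  -0.31006923 -0.44009114]
30 1 None
45 1 [-0.13427789  0.50490202 -0.54743461 -2.4881732  -0.31006923  2.70150151]
[ 0.42076608  0.52140689 -0.34985046  0.         -0.69953898  2.85197211]
[ 0.42076608  0.52140689 -0.34985046  0.         -0.69953898 -0.28962054]
```

```bash
cat >> h.py <<'E'
TH=np.radians(7.2); S0=np.array([.639,.105])
def st(x,y,z):
    c,s=np.cos(TH),np.sin(TH); return [S0[0]+c*x-s*y,S0[1]+s*x+c*y,z]
def rp(pitch,half=False,dyaw=0.):
    """pitched toward the rail, tool y horizontal along stage y"""
    p=np.radians(pitch); z=np.array([np.sin(p),0,-np.cos(p)]); y=np.array([0,-1. if half else 1.,0]); x=np.cross(y,z)
    return (R.from_euler('z',TH+dyaw)*R.from_matrix(np.array([x,y,z]).T)).as_rotvec()
E
python3 - <<'E'
from h import *
for p in (40,45,50,55,60):
  for h in (0,1):
    print(p,h,[None if (q:=ctrl.ik(st(*a),rp(p,h))) is None else np.round(q,2).tolist() for a in((-.15,0,.1),(-.11,0,.02),(.015,0,.02),(.02,-.1,.02),(-.1,-.1,.08))])
yaw=np.radians(4.)
o=rv(yaw,0,True)
ctrl.move_pose([.531,-.348,.10],o)
ctrl.move_l([.531,-.348,.006],.12,contact_N=8)
print(ctrl.get_ee_pos())
ctrl.command_gripper(.03)
print(ctrl.get_opening(),ctrl.get_grasp_force())
ctrl.move_l([.531,-.348,.10],.15)
print(ctrl.get_opening(),ctrl.get_grasp_force(),ctrl.get_time())
g=ctrl.get_image("side");cv2.imwrite("pics/s1.png",cv2.resize(g["image"][60:260,240:540,::-1],None,fx=2,fy=2))
E
```

```text
40 0 [None, [-0.17, 0.43, -0.71, -2.47, -0.31, 1.16], None, None, None]
40 1 [None, [-0.17, 0.43, -0.71, -2.47, -0.31, -1.98], None, None, None]
45 0 [None, [-0.24, 0.49, -0.83, -2.64, -0.56, 1.4], [-0.11, 0.55, -0.48, -2.51, -0.28, 1.13], None, None]
45 1 [None, [-0.24, 0.49, -0.83, -2.64, -0.56, -1.74], [-0.11, 0.55, -0.48, -2.51, -0.28, -2.01], None, None]
50 0 [[-0.24, 0.23, -0.83, -2.41, -0.42, 1.13], [-0.28, 0.56, -0.91, -2.7, -0.79, 1.52], [-0.16, 0.59, -0.59, -2.69, -0.51, 1.36], [-0.28, 0.58, -0.42, -2.26, -0.4, 1.0], [-0.33, 0.33, -0.6, -2.04, -0.39, 0.8]]
50 1 [[-0.24, 0.23, -0.83, -2.41, -0.42, -2.02], [-0.28, 0.56, -0.91, -2.7, -0.79, -1.62], [-0.16, 0.59, -0.59, -2.69, -0.51, -1.79], [-0.28, 0.58, -0.42, -2.26, -0.4, -2.15], [-0.33, 0.33, -0.6, -2.04, -0.39, -2.34]]
55 0 [[-0.32, 0.3, -0.94, -2.54, -0.68, 1.35], [-0.31, 0.66, -0.97, -2.72, -1.01, 1.6], [-0.18, 0.64, -0.66, -2.75, -0.71, 1.45], [-0.34, 0.63, -0.51, -2.43, -0.6, 1.24], [-0.44, 0.39, -0.71, -2.24, -0.6, 1.12]]
55 1 [[-0.32, 0.3, -0.94, -2.54, -0.68, -1.79], [-0.31, 0.66, -0.97, -2.72, -1.01, -1.54], [-0.18, 0.64, -0.66, -2.75, -0.71, -1.69], [-0.34, 0.63, -0.51, -2.43, -0.6, -1.91], [-0.44, 0.39, -0.71, -2.24, -0.6, -2.02]]
60 0 [[-0.38, 0.41, -1.03, -2.6, -0.94, 1.5], [-0.34, 0.77, -1.02, -2.72, -1.24, 1.67], [-0.19, 0.7, -0.71, -2.78, -0.89, 1.5], [-0.37, 0.68, -0.58, -2.51, -0.78, 1.36], [-0.51, 0.47, -0.79, -2.34, -0.81, 1.31]]
60 1 [[-0.38, 0.41, -1.03, -2.6, -0.94, -1.65], [-0.34, 0.77, -1.02, -2.72, -1.24, -1.47], [-0.19, 0.7, -0.71, -2.78, -0.89, -1.64], [-0.37, 0.68, -0.58, -2.51, -0.78, -1.78], [-0.51, 0.47, -0.79, -2.34, -0.81, -1.83]]
[ 0.53158873 -0.34843005  0.00681526]
0.048896436159223663 64.89837169647217
0.04875547986863563 64.31867480278015 4.6917
```

View pics/s1.png

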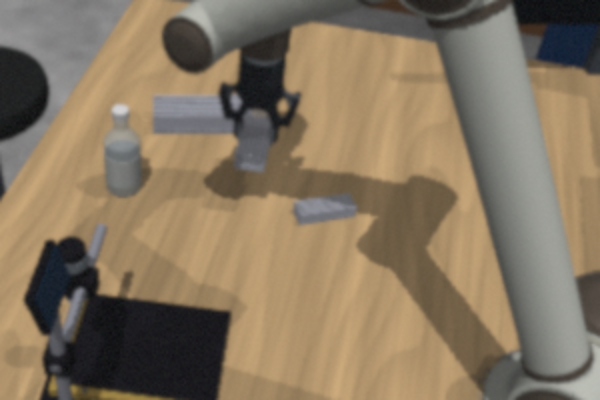

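Held and level. Now I place it on the front of the plate against the side stop.

```bash
python3 - <<'E'
from h import *
o=rv(TH,0,True)
ctrl.move_pose(st(-.08,-.03,.11),o)
ctrl.move_l(st(-.08,-.03,.03),.15)
print("plate",ctrl.move_l(st(-.08,-.03,.012),.03,contact_N=5),ctrl.get_ee_pos())
z=ctrl.get_ee_pos()[2]
ctrl.move_l(st(-.08,-.03,z+.0015),.03)
print("stop",ctrl.move_l(st(-.08,.03,z+.0015),.04,contact_N=8)); p=ctrl.get_ee_pos()
c,s=np.cos(TH),np.sin(TH);d=p[:2]-S0;print(p,"stage",d@[c,s],d@[-s,c],ctrl.get_ft_force())
ctrl.move_l([p[0],p[1],z-.001],.03,contact_N=4)
ctrl.command_gripper(.085)
ctrl.move_l([p[0],p[1],.12],.2)
print(ctrl.get_time())
q=ctrl.ik(st(-.18,0,.12),rp(55,True)); print(q,ctrl.get_joint_pos())
g=ctrl.get_image("top");P=cloud(g).reshape(-1,3)
cv2.imwrite("pics/t2.png",cv2.resize(g["image"][130:260,190:350,::-1],None,fx=4,fy=4))
E
```

```text
plate True [0.56390782 0.06548048 0.01912045]
stop True
[0.5593229  0.09464934 0.0203495 ] stage -0.08034610616769694 -0.0002828514159937696 [ 1.0271093  -1.83519417 -0.4594691 ]
9.8667
[-0.33146627  0.17990455 -0.94083927 -2.42172395 -0.58045052 -1.92849075] [ 0.45319013  0.39537945 -0.2840501  -0.00093277 -0.89871983 -0.32840281]
```

View pics/t2.png

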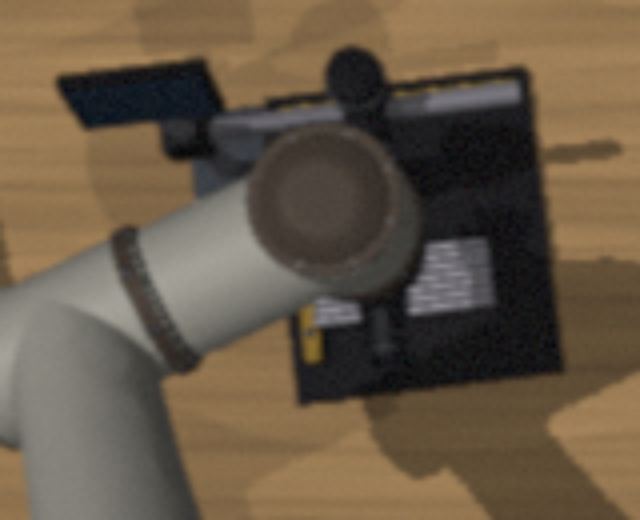

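It is on the plate, fins up and against the side stop, with the left end by the brass at (310,330). Next I re-orient to the tilted pose away from the scope and push towards the rail with open fingers, which gives two contacts and squares it.

```bash
python3 - <<'E'
from h import *
def sg():
    p=ctrl.get_ee_pos();c,s=np.cos(TH),np.sin(TH);d=p[:2]-S0;return np.round([d@[c,s],d@[-s,c],p[2]],4)
o=rp(55,True)
ctrl.move_l([.44,.05,.25],.25)
ctrl.move_pose(st(-.2,0,.14),o)
print(sg(),ctrl.get_time())
ctrl.move_l(st(-.15,0,.05),.15)
hit=ctrl.move_l(st(-.15,0,.016),.03,contact_N=4); a=sg(); print("down",hit,a)
z=a[2]+.002 if hit else .016
if hit: ctrl.move_l(st(a[0],0,z),.03)
print("touch",ctrl.move_l(st(-.06,0,z),.04,contact_N=2.5),sg(),ctrl.get_ft_force().round(1))
print("rail",ctrl.move_l(st(.035,0,z),.05,contact_N=12),sg(),ctrl.get_ft_force().round(1),ctrl.get_time())
g=ctrl.get_image("side");cv2.imwrite("pics/s3.png",cv2.resize(g["image"][150:300,220:420,::-1],None,fx=4,fy=4))
E
```

```text
[-2.000e-01  1.000e-04  1.397e-01] 12.75Traceback (most recent call last):
  File "<stdin>", line 9, in <module>
bench.IKError: the arm cannot follow that straight line within its joint ranges
```

```bash
python3 - <<'E'
from h import *
print(ctrl.get_joint_pos().round(2))
for p in(55,60):
  for a in((-.2,0,.14),(-.18,0,.1),(-.16,0,.07),(-.15,0,.05),(-.15,0,.016),(-.05,0,.016),(.035,0,.016)):
    q=ctrl.ik(st(*a),rp(p,True)); print(p,a,None if q is None else q.round(2))
E
```

```text
[-0.37  0.56 -1.04 -2.66 -0.99 -1.55]
55 (-0.2, 0, 0.14) [-0.28  0.05 -0.9  -2.27 -0.44 -2.14]
55 (-0.18, 0, 0.1) [-0.38  0.29 -1.01 -2.51 -0.72 -1.77]
55 (-0.16, 0, 0.07) [-0.37  0.46 -1.04 -2.61 -0.89 -1.62]
55 (-0.15, 0, 0.05) [-0.37  0.56 -1.04 -2.66 -0.99 -1.55]
55 (-0.15, 0, 0.016) None
55 (-0.05, 0, 0.016) [-0.24  0.64 -0.82 -2.75 -0.86 -1.62]
55 (0.035, 0, 0.016) [-0.16  0.66 -0.61 -2.76 -0.68 -1.71]
60 (-0.2, 0, 0.14) [-0.41  0.15 -1.02 -2.4  -0.72 -1.88]
60 (-0.18, 0, 0.1) None
60 (-0.16, 0, 0.07) None
60 (-0.15, 0, 0.05) None
60 (-0.15, 0, 0.016) None
60 (-0.05, 0, 0.016) [-0.26  0.72 -0.87 -2.76 -1.06 -1.56]
60 (0.035, 0, 0.016) [-0.18  0.71 -0.66 -2.79 -0.86 -1.65]
```

```bash
cat >> h.py <<'E'
def sg():
    p=ctrl.get_ee_pos();c,s=np.cos(TH),np.sin(TH);d=p[:2]-S0;return np.round([d@[c,s],d@[-s,c],p[2]],4)
E
python3 - <<'E'
from h import *
X=-.122
ctrl.move_l(st(X,0,.05),.1)
hit=ctrl.move_l(st(X,0,.016),.03,contact_N=4); a=sg(); print("down",hit,a,ctrl.get_ft_force().round(1))
z=a[2]+.002 if hit else .016
if hit: ctrl.move_l(st(X,0,z),.03)
print("touch",ctrl.move_l(st(-.06,0,z),.04,contact_N=2.5),sg(),ctrl.get_ft_force().round(1))
print("rail",ctrl.move_l(st(.035,0,z),.05,contact_N=12),sg(),ctrl.get_ft_force().round(1),ctrl.get_time())
g=ctrl.get_image("side");cv2.imwrite("pics/s3.png",cv2.resize(g["image"][150:300,220:420,::-1],None,fx=4,fy=4))
E
```

```text
down False [-0.1219 -0.      0.0163] [-0.5 -0.2  0.4]
touch True [-0.0957 -0.      0.016 ] [-0.2 -0.1  0.3]
rail True [0.0158 0.0004 0.0143] [-0.2 -0.2  0.2] 18.225
```

View pics/s3.png

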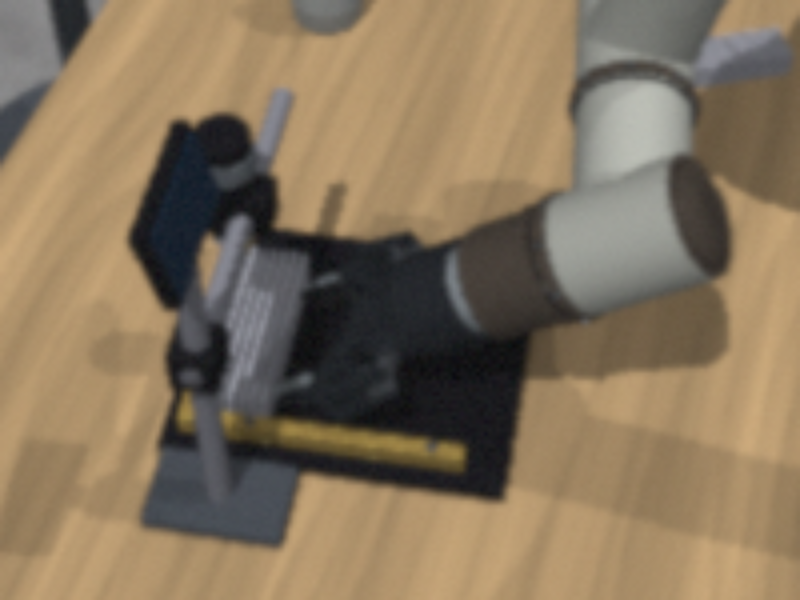

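The side view shows the sink under the crossbar by the rail, its left end at the stop around (260,415), with nothing knocked. I repeat the push to confirm it is seated, then push on the right end.

```bash
python3 - <<'E'
from h import *
print("rail2",ctrl.move_l(st(.04,0,.0155),.03,contact_N=18),sg(),ctrl.get_ft_force().round(1))
ctrl.move_l(st(-.03,0,.016),.1)
ctrl.move_l(st(-.06,-.02,.06),.15)
o=rp(55,True)
ctrl.command_gripper(0.0)
W=[(-.06,-.12,.06),(.0,-.12,.05),(.025,-.118,.025)]
print([ctrl.ik(st(*w),o) is not None for w in W])
for w in W: ctrl.move_l(st(*w),.15)
print(sg(),ctrl.get_ft_force().round(1))
print("end",ctrl.move_l(st(.025,-.06,.025),.03,contact_N=10),sg(),ctrl.get_time())
print("end2",ctrl.move_l(st(.025,-.06,.025),.02,contact_N=12),sg(),ctrl.get_time())
g=ctrl.get_image("side");cv2.imwrite("pics/s4.png",cv2.resize(g["image"][150:300,220:420,::-1],None,fx=4,fy=4))
E
```

```text
rail2 True [0.0157 0.0008 0.0132] [-0.7  0.2 -0.1]
[True, True, True]
[ 0.0237 -0.1178  0.0242] [-0.7 -0.4  0.3]
end True [ 0.025  -0.0845  0.0247] 23.425
end2 True [ 0.025  -0.0846  0.0246] 23.8083
```

View pics/s4.png

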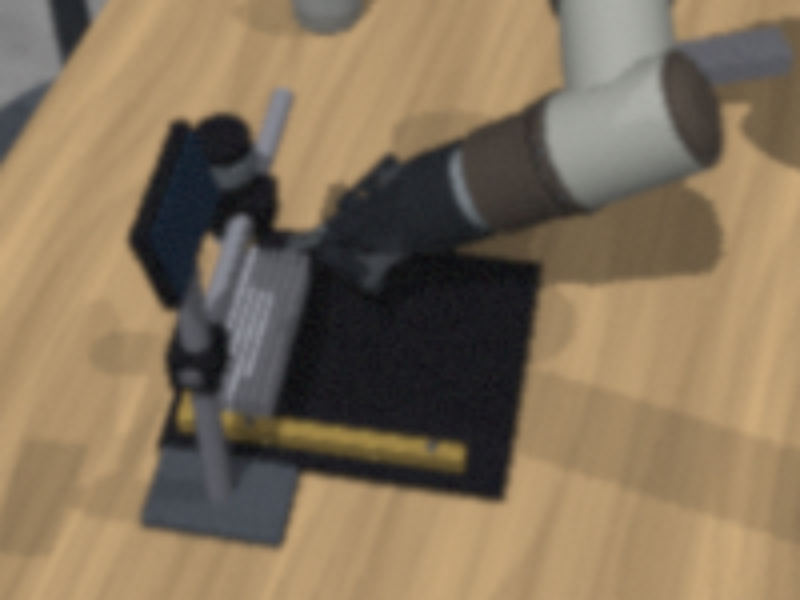

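```bash
python3 - <<'E'
from h import *
for w in [(.025,-.10,.025),(.0,-.11,.05),(-.06,-.1,.06)]: ctrl.move_l(st(*w),.15)
ctrl.command_gripper(.085)
for w in [(-.06,0,.06),(-.04,0,.016)]: ctrl.move_l(st(*w),.15)
print("rail3",ctrl.move_l(st(.04,0,.016),.03,contact_N=15),sg(),ctrl.get_ft_force().round(1))
for w in [(-.04,0,.016),(-.1,0,.08)]: ctrl.move_l(st(*w),.15)
ctrl.move_pose([.42,-.2,.25],rp(55,True))
print(sg(),ctrl.get_time())
for n in("top","side"):
    g=ctrl.get_image(n); P=cloud(g)
    c,s=np.cos(TH),np.sin(TH);d=P[...,:2]-S0;L=np.dstack([d@[c,s],d@[-s,c],P[...,2]]).reshape(-1,3)
    q=L[(L[:,2]>.034)&(L[:,2]<.06)&(abs(L[:,0]-.035)<.06)&(abs(L[:,1])<.1)]
    r=cv2.minAreaRect((q[:,:2]*1000).astype(np.float32)); print(n,len(q),np.round(r[0],1),np.round(r[1],1),r[2],np.percentile(q[:,2],[5,50,95]).round(4))
    f=[(y,q[abs(q[:,1]-y)<.006][:,0].min()) for y in np.arange(-.06,.061,.012) if (abs(q[:,1]-y)<.006).any()]; print("front",np.round(f,4).tolist())
a=ctrl.get_image("side")["image"][160:270,230:370,::-1]; b=ctrl.get_image("top")["image"][130:240,200:340,::-1]
cv2.imwrite("pics/f5.png",cv2.resize(np.vstack([a,b]),None,fx=2.7,fy=2.7,interpolation=cv2.INTER_CUBIC))
E
```

```text
rail3 True [0.0157 0.0006 0.0149] [-0.2  1.  -0.1]
[-0.2555 -0.275   0.2498] 34.1583
top 364 [27.   4.8] [ 52.  154.9] 5.8688178062438965 [0.0354 0.0433 0.0488]
front [[-0.06, 0.0077], [-0.048, 0.0082], [-0.036, 0.0083], [-0.024, 0.009], [-0.012, 0.0089], [-0.0, 0.0076], [0.012, 0.0078], [0.024, 0.0087], [0.036, 0.0081], [0.048, 0.0086], [0.06, 0.0083]]
side 435 [33.7  0.6] [142.6  48.8] 89.81678009033203 [0.035  0.0415 0.0458]
front [[-0.06, 0.0091], [-0.048, 0.0098], [-0.036, 0.0092], [-0.024, 0.0101], [-0.012, 0.0095], [-0.0, 0.0104], [0.012, 0.0104], [0.024, 0.0097], [0.036, 0.0101], [0.048, 0.0096], [0.06, 0.0095]]
```

View pics/f5.png

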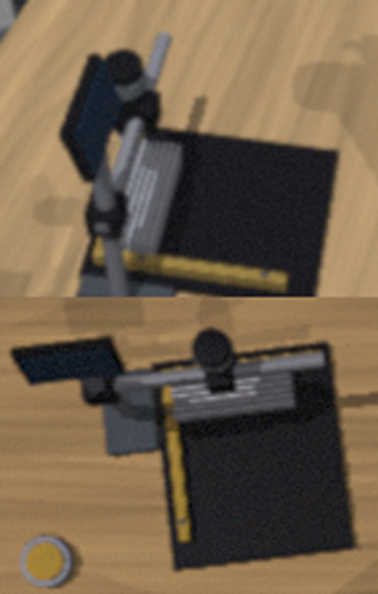

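The side half shows the sink flat and square under the scope. The top half shows its long side at the rail and its left end at the stop near (170,405). The contact positions repeat to within 0.1 mm.

```bash
python3 -c "
from bench import ctrl
print(ctrl.job_done())"
```

```text
the job is handed in; nothing more can be done
None
```

The heat sink is on the stage, fins up, pushed home against the back rail and side stop. The job was handed in at about 34 s with the arm clear and no sign that the microscope or bystanders were touched; I did not see the judge's verdict.

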